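Press a jar into the sprung cradle of the tester

ROBOT

A 6-joint arm with a two-finger parallel gripper is mounted at the origin on a cart in front of the work surface, level with it; the furniture and walls round the work are solid. World frame = base frame: x ahead of the robot, y to its left, z up, the work surface at z = 0. Lengths are in m, angles in degrees, forces in N, time in s.
With the tool pointing down it reaches from about 0.25 to 0.725 m from the base axis. Payload 9.7 kg.
Tool frame: the origin (TCP) lies midway between the tips of the shut fingers; the grasp point (between the pads) lies 19 mm behind it; z points along the fingers, y is the line along which they close (so a half turn about z gives the same grasp; the last joint's range is limited). The gripper opens to 85 mm and grips with 20 to 120 N. Pads are 22 mm wide; open, the fingers measure 114 mm over their backs; the gripper's body (76 mm by 85 mm) begins 54 mm behind the grasp point. The pads swing forward as they close: fully open they stand 13 mm farther back than shut.
Start: joints at [-74.599, 4.979, 10.078, 95.1, 0, 90], TCP at [0.146, -0.53, 0.231] pointing down, gripper open.
Joint ranges: [-179.16, 179.16], [-48.56, 103.87], [-65.8, 70.77], [-126.05, 130.52], [-82.76, 87.17], [-180, 180]. Speed limits (degrees/s): [127.2, 127.2, 147.25, 180, 180, 180].

INTERFACE

Orientations are given as [roll, pitch, yaw] about the fixed x, y, z axes, in that order (R = Rz(yaw) Ry(pitch) Rx(roll)).
In Python, from workcell import * gives the robot as it stands.
- The arm moves only by the tool servo_tool, never from a script. Its argument "moves" is a list of rows, each a list of 4 numbers: the shift along the world's x, y, z in parts of the range, where 1.0 means 0.8 m, then the turn about the world's z in a scale on which 1.0 is 2 pi rad. A call has 1 to 20 rows; each row is the pose to reach, as a shift and turn from the pose commanded when the call began; what a row does not reach only later rows make up. A row lasts 1/12 s, in which the tool goes at most 41.7 mm and 7.16 degrees, less where a joint would pass 70% of its speed; a pose out of reach is approached as far as the arm can. A shift or turn number past 1, either way, is cut back to 1. A call with a gripper value outside its range is refused whole. "claw" is the closure, from 0 (fully open) to 1 (shut), set as the call begins (left out, the last holds). The fingers move at their own pace and stop on an object; "force" is the grip in N (left out, the last holds). Time passes only in rows, so rows that repeat a pose let the fingers close. It gives the time, the measured TCP pose, the force, the opening and the grip force at its end, in the units of the state.
- get_obs(): the state, without advancing time (a new reading comes with each control period).
- camera(name): name is "scene" or "top" or "wrist"; returns the picture (420x560x3 uint8, red, green, blue); there is no depth.
- get_calibration(name): a dict with "fx", "fy", "cx", "cy" (pixels), "rvec" (rotation vector, rad) and "tvec" (3), from world to camera coordinates, as OpenCV has them; the wrist camera has in their place "tool_from_camera" (4x4, takes a point from camera to tool coordinates, whose origin is the TCP and whose axes are the flange's). Camera axes: x right, y down, z forward; pixel columns grow to the right and rows downward; lengths in m; the calibration is good to about 2 mm. A picture is of the moment at which its call begins: read the wrist's pose just before it. get_calibration takes no time and is no camera call.
- job_done(): hands the job in; it is judged then, once.
The state is a dict: "time": time; "q": joint angles; "qd": joint speeds; "joint_efforts": joint torques, N m; "ee_pos": TCP position; "tcp_rot": TCP orientation; "wrist_force": force on the tool from outside, world axes, zero at the start; "torque": the same for the moment, N m; "opening": finger opening in m; "grasp_force": force on a finger pad.
Only numpy, scipy, OpenCV 4.12 (cv2) and the standard library are available. Lean on these libraries where they do the work, as an engineer would, in place of code of your own. Each camera call takes 0.05 s, during which the arm holds its last target. There are 200 camera calls.

TASK

Check the white jar in the small blue jar tester: first press the tester's red plunger down to its stop and let it spring back up, which clears the last reading. Then stand the white jar upright in the tester's sprung ring cradle and push the jar down until the cradle is on its stop, touching only the jar and not the tester. Finish while still holding the jar pressed down there, and leave the pink jar and the two loose caps where they stand.

Things in the scene. Friction and masses are not known exactly. Their poses are not given: they have to be found in the camera images.
- jar: white round jar with a white screw lid (the lid is fast), 53 mm in diameter, 66 mm tall, about 0.12 kg, standing loose on the worktop; origin at the centre of its underside, z up. Grasp across the body or lid, both 52 to 53 mm wide.
- tester: jar tester, fixed to the worktop: blue base plate 95 mm (its x) by 165 mm (its y), upper face 10 mm above the worktop; origin at the centre of its underside. The ring cradle's axis stands at y = +30 mm of this frame, on an aluminium pedestal of 50 mm diameter, the red plunger's axis at y = -52 mm, on a black housing of 36 mm diameter, 36 mm high; both move straight down.
- cradle_seat (a point): centre of the seat (upper face of the floor) of the steel ring cradle, which moves with it; at rest 54 mm above the worktop, on its stop 39 mm. A round wall of inner diameter about 60 mm (1 mm wider at the mouth, outer 72 mm) surrounds the seat and rises 12 mm above it. The jar stands inside with its underside on the seat.
- cradle (a joint): travel of the ring cradle in m: 0 at rest (up), 0.015 on its stop (down). The spring pushes it up with 4 N at rest, rising to 13 N at the stop.
- plunger_top (a point): centre of the top of the red mushroom head of the plunger, 30 mm in diameter, which moves with it; at rest 56 mm above the worktop, on its stop 46 mm.
- plunger (a joint): travel of the plunger in m: 0 at rest (up), 0.010 on its stop (down). The spring pushes it up with 2 N at rest, rising to 7 N at the stop.
- pink_jar: pink round jar with a white lid, 63 mm in diameter, 52 mm tall, loose, to be left alone; origin at the centre of its underside. It and the white jar stand at least 80 mm apart, centre to centre.
- blue_cap: blue screw cap lying on the worktop, 38 mm in diameter, 20 mm tall, loose, to be left alone; origin at the centre of its underside.
- green_cap: dark green screw cap lying on the worktop, 38 mm in diameter, 18 mm tall, loose, to be left alone; origin at the centre of its underside.

How it is judged:
By the outcome, as a careful person would: the job done as asked, in the order asked, and still so for the second after the job is handed in, while the arm keeps its last pose, push and grip.
It also fails if it takes over 51 s, if anything falls off the work surface, if the arm or the gripper's body presses on something with over 40 N, if the wrist force passes 120 N, or if a joint passes its speed limit or range.

## Working session

There is one attempt and no reset: what is moved stays moved. The work goes in short steps, Python scripts to look and compute and a tool call to move; the robot and the scene stay as the last step left them, time stands still between calls to the robot, and variables do not carry over. Pictures are saved under pics/ and viewed, at most 10 in all, crops included, and the job is handed in when it is done.

Besides the shell and the picture viewer there is one more tool, called as name(argument=value, ...), one argument or row to a line, values as JSON. servo_tool: Moves the arm, as the interface text tells. Its arguments: {"type":"object","properties":{"moves":{"type":"array","items":{"type":"array","items":{"type":"number"}}},"claw":{"type":"number"},"force":{"type":"number"}},"required":["moves"]}

```bash
mkdir -p pics; ls; python3 - <<'E'
from workcell import *
import cv2
for n in("top","scene"):
    cv2.imwrite(f"pics/{n}0.png",camera(n)[:,:,::-1]); print(n,get_calibration(n))
print(get_calibration("wrist")); print(get_obs())
E
```

```text
pics
top {'fx': 395.509566907569, 'fy': 395.509566907569, 'cx': 272.72647269603664, 'cy': 209.09113330151158, 'rvec': array([ 2.17096455, -2.15646262,  0.13946011]), 'tvec': array([0.19978114, 0.54506158, 0.86340122])}
scene {'fx': 449.2735957529234, 'fy': 449.2735957529234, 'cx': 284.8462245571786, 'cy': 208.63941159786899, 'rvec': array([ 1.02125132, -2.22937354,  1.19195106]), 'tvec': array([0.50057974, 0.19006019, 0.65855546])}
{'fx': 317.0000349629905, 'fy': 317.0000349629905, 'cx': 275.5721287723071, 'cy': 209.08070541536114, 'tool_from_camera': array([[ 2.77787179e-04, -9.65722179e-01, -2.59577725e-01,
         6.54676214e-02],
       [ 9.99999411e-01, -4.02107832e-06,  1.08510952e-03,
         9.43924026e-04],
       [-1.04895811e-03, -2.59577874e-01,  9.65721610e-01,
        -1.43075685e-01],
       [ 0.00000000e+00,  0.00000000e+00,  0.00000000e+00,
         1.00000000e+00]])}
{'time': 0.1, 'q': array([-7.45997799e+01,  5.00596057e+00,  1.00405897e+01,  9.50995684e+01,
        1.72959764e-04,  8.99998199e+01]), 'qd': array([ 0.10611393, -0.00037675,  0.14153076, -0.03010534,  0.01315772,
        0.06825543]), 'joint_efforts': array([ 2.66749566e-04, -5.21561265e+01,  4.65653300e+01,  1.60342403e-02,
        8.11415430e-05, -1.35213637e-05]), 'ee_pos': array([ 0.146006  , -0.53006024,  0.23068733]), 'tcp_rot': array([-1.79935061e+02, -1.73163825e-04,  1.54004000e+01]), 'wrist_force': array([ 0.01093866, -0.72457376, -0.21815945]), 'torque': array([ 0.02359879,  0.02136899, -0.00801417]), 'grasp_force': 0.0, 'opening': 0.08535263423068218}
```

View pics/top0.png

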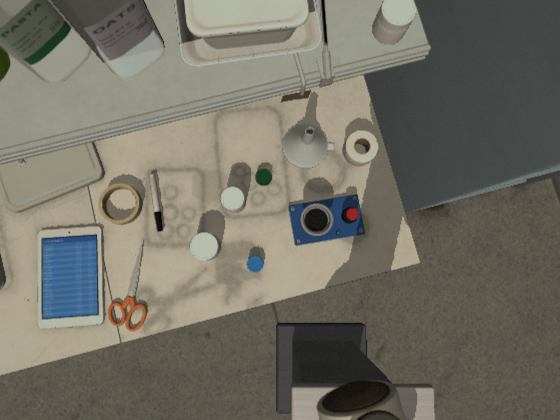

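View pics/scene0.png

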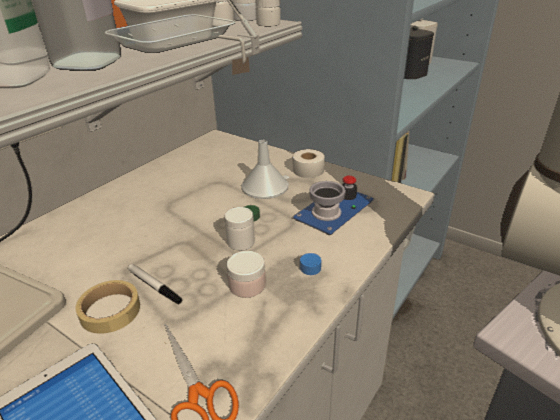

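Top view: white jar lid at (233,199), pink jar (204,246), green cap (264,177) close to the white jar, blue cap (255,264), cradle ring (317,219), plunger (351,214), funnel (305,148). Scene view: white jar lid near (239,215), ring (327,190), plunger (349,180). I'll zoom for precision.

```bash
python3 - <<'E'
import cv2,numpy as np
t=cv2.imread("pics/top0.png");s=cv2.imread("pics/scene0.png")
a=cv2.resize(t[150:290,180:380],None,fx=4,fy=4,interpolation=cv2.INTER_CUBIC)
b=cv2.resize(s[160:300,210:410],None,fx=4,fy=4,interpolation=cv2.INTER_CUBIC)
cv2.imwrite("pics/ct.png",a);cv2.imwrite("pics/cs.png",b)
E
```

```text
(no output)
```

View pics/ct.png

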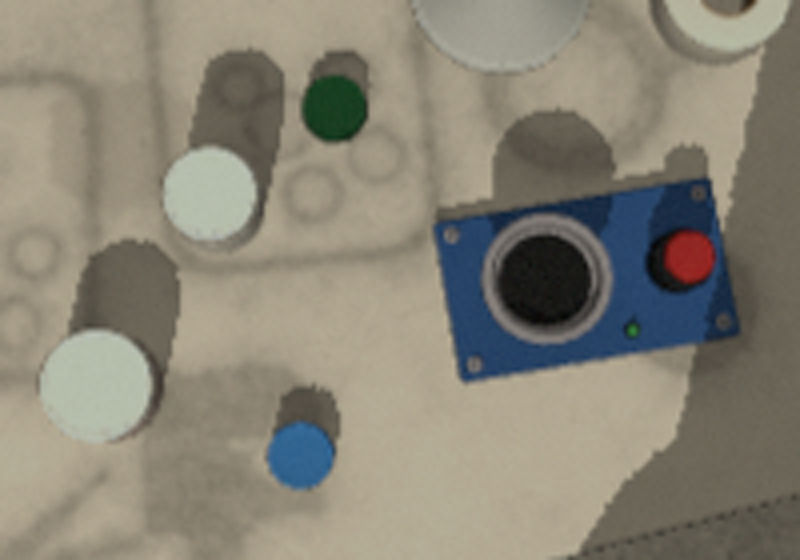

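View pics/cs.png

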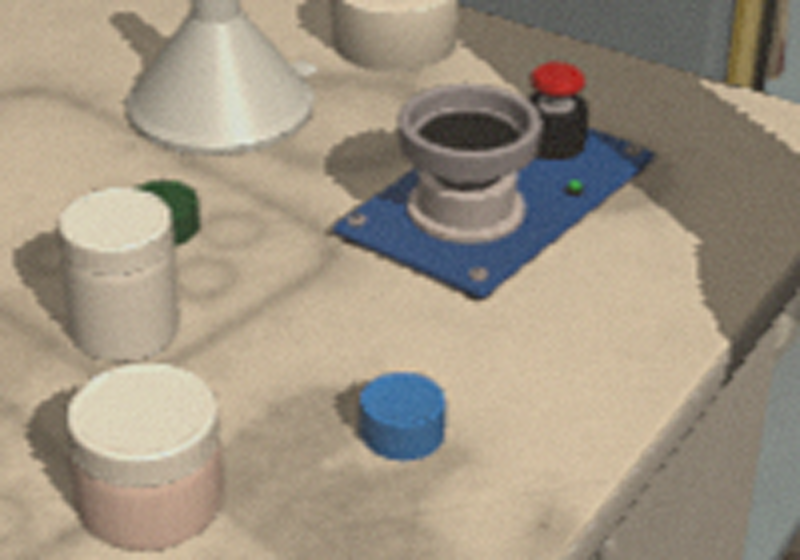

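Crop readings (top crop): lid centre (210,194), ring mouth (547,278), plunger (690,258), plate corners (435,222),(708,179),(738,333),(463,382). Scene crop: lid (116,221), ring mouth (470,129), plunger top (558,77). I'll triangulate these.

```bash
cat > h.py <<'E'
from workcell import *
import cv2,numpy as np
def cal(n):
    c=get_calibration(n);K=np.array([[c['fx'],0,c['cx']],[0,c['fy'],c['cy']],[0,0,1]])
    return K,cv2.Rodrigues(np.array(c['rvec']))[0],np.array(c['tvec'])
def wcal(o):
    c=get_calibration("wrist");K=np.array([[c['fx'],0,c['cx']],[0,c['fy'],c['cy']],[0,0,1]])
    from scipy.spatial.transform import Rotation as Ro
    T=np.eye(4);T[:3,:3]=Ro.from_euler('xyz',o['tcp_rot'],degrees=True).as_matrix();T[:3,3]=o['ee_pos']
    M=np.linalg.inv(T@c['tool_from_camera']);return K,M[:3,:3],M[:3,3]
def ray(C,p):
    K,R,t=C;d=R.T@np.linalg.solve(K,[p[0],p[1],1]);return -R.T@t,d
def atz(C,p,z):
    o,d=ray(C,p);return o+d*(z-o[2])/d[2]
def tri(C1,p1,C2,p2):
    o1,d1=ray(C1,p1);o2,d2=ray(C2,p2);d1/=np.linalg.norm(d1);d2/=np.linalg.norm(d2)
    s=np.linalg.lstsq(np.c_[d1,-d2],o2-o1,rcond=None)[0]
    a=o1+s[0]*d1;b=o2+s[1]*d2;return (a+b)/2,np.linalg.norm(a-b)
def proj(C,X):
    K,R,t=C;v=K@(R@np.array(X)+t);return v[:2]/v[2]
E
python3 - <<'E'
from h import *
np.set_printoptions(precision=4,suppress=True)
T=cal("top");S=cal("scene")
ft=lambda u,v:((u+.5)/4+179.5,(v+.5)/4+149.5)
fs=lambda u,v:((u+.5)/4+209.5,(v+.5)/4+159.5)
for n,a,b,z in[("jar",(210,194),(116,221),.066),("ring",(547,278),(470,129),.066),("plg",(690,258),(558,77),.055),("pink",(97,385),(143,411),.052),("blue",(302,455),(402,397),.02)]:
    print(n,*tri(T,ft(*a),S,fs(*b)),"top@z",atz(T,ft(*a),z),"scene@z",atz(S,fs(*b),z))
print("green",atz(T,ft(335,108),.018))
c=np.array([atz(T,ft(*p),.01) for p in[(435,222),(708,179),(738,333),(463,382)]])
print(c,c.mean(0))
v=(c[0]+c[3]-c[1]-c[2]);v/=np.linalg.norm(v);print(np.linalg.norm(c[0]-c[1]),np.linalg.norm(c[0]-c[3]),"y",v,np.degrees(np.arctan2(v[1],v[0])),"ring",c.mean(0)+.03*v,"plg",c.mean(0)-.052*v)
print("tape",atz(T,(361,147),.04),"funnel",atz(T,(305,148),.05),atz(T,(310,132),.09))
print("shelf edge",[tri(T,(260,95),S,(150,110))[0]])
E
```

```text
jar [0.5624 0.2916 0.0652] 0.002329778901328958 top@z [0.563  0.2924 0.066 ] scene@z [0.5604 0.2915 0.066 ]
ring [0.5178 0.107  0.0603] 0.00308947706196894 top@z [0.5183 0.1088 0.066 ] scene@z [0.5102 0.1127 0.066 ]
plg [0.5303 0.0278 0.0549] 0.0018618836087662615 top@z [0.531  0.0285 0.055 ] scene@z [0.5297 0.0272 0.055 ]
pink [0.4586 0.3528 0.0511] 0.002092922079982144 top@z [0.4593 0.3535 0.052 ] scene@z [0.4569 0.3527 0.052 ]
blue [0.4211 0.2417 0.0209] 0.0014304099832599794 top@z [0.4215 0.2423 0.02  ] scene@z [0.4213 0.2405 0.02  ]
green [0.6211 0.2255 0.018 ]
[[ 0.5559  0.167   0.01  ]
 [ 0.5823  0.0076  0.01  ]
 [ 0.4926 -0.008   0.01  ]
 [ 0.4634  0.1508  0.01  ]] [0.5236 0.0794 0.01  ]
0.16149577263883746 0.09385989053179965 y [-0.1724  0.985   0.    ] 99.92516740243354 ring [0.5184 0.1089 0.01  ] plg [0.5325 0.0281 0.01  ]
tape [0.6874 0.0022 0.04  ] funnel [0.6811 0.1315 0.05  ] [0.7056 0.1242 0.09  ]
shelf edge [array([0.7707, 0.2778, 0.1993])]
```

Heights match the text: lid 65 mm, ring mouth 60–66 mm, plunger 55 mm. The plate also checks out at 161 x 94 mm. Next I move above the plunger with the gripper shut.

The rows are not in the units I measure in: shifts go in shares of 0.8 m and turns go in shares of 2 pi rad. I convert before sending: 55.8 cm is 0.6975, 38.5 cm is 0.4813, 1.3 rad is 0.2069.

servo_tool(
  moves=[
    [0.0125,0.0188,0,0.008],
    [0.0375,0.0563,0,0.0239],
    [0.065,0.0938,0,0.0414],
    [0.0925,0.1338,-0.0063,0.0589],
    [0.12,0.1738,-0.0125,0.0764],
    [0.1475,0.2138,-0.025,0.0939],
    [0.175,0.2538,-0.0375,0.1114],
    [0.2025,0.2938,-0.05,0.1273],
    [0.23,0.3338,-0.0625,0.1432],
    [0.2575,0.3738,-0.075,0.1592],
    [0.285,0.4125,-0.0875,0.1751],
    [0.3125,0.4525,-0.1,0.191],
    [0.34,0.4925,-0.1,0.2069],
    [0.3675,0.5325,-0.1,0.2069],
    [0.395,0.5725,-0.1,0.2069],
    [0.4225,0.6125,-0.1,0.2069],
    [0.45,0.6525,-0.1,0.2069],
    [0.4713,0.685,-0.1,0.2069],
    [0.4813,0.6975,-0.1,0.2069],
    [0.4813,0.6975,-0.1,0.2069],
  ],
  claw=1,
  force=40,
)

```text
time: 1.77
ee_pos: [0.5319, 0.0298, 0.1503]
tcp_rot: [-179.9, -0.0, 90.1]
wrist_force: [-0.1, 1.1, -0.3]
opening: 0.0001
grasp_force: 0.0
```

servo_tool(
  moves=[
    [0,0,0,0],
    [0,0,0,0],
    [0,0,0,0],
  ],
)

```text
time: 2.02
ee_pos: [0.5305, 0.0266, 0.1514]
tcp_rot: [-180.0, 0.0, 89.8]
wrist_force: [-1.2, 0.1, 0.1]
opening: 0.0001
grasp_force: 0.0
```

```bash
python3 - <<'E'
from h import *
o=get_obs();im=camera("wrist")[:,:,::-1].copy();C=wcal(o)
print(o['time'],o['q'],o['ee_pos'],o['tcp_rot'],o['wrist_force'],o['opening'])
cv2.imwrite("pics/w1.png",im)
print(proj(C,[.531,.028,.056]),proj(C,[.518,.1085,.066]))
E
```

```text
2.0167 [ 2.87550592e+00  1.52171420e+00 -2.37274712e+00  8.61089586e+01
 -8.62526440e-03  9.30728637e+01] [0.53051769 0.02660453 0.15143219] [-1.79997047e+02  8.79619198e-03  8.98026427e+01] [-1.19228309  0.12259681  0.06918395] 8.291623716301957e-05
[275.8365637 207.6423435] [256.42014082  97.29117527]
```

View pics/w1.png

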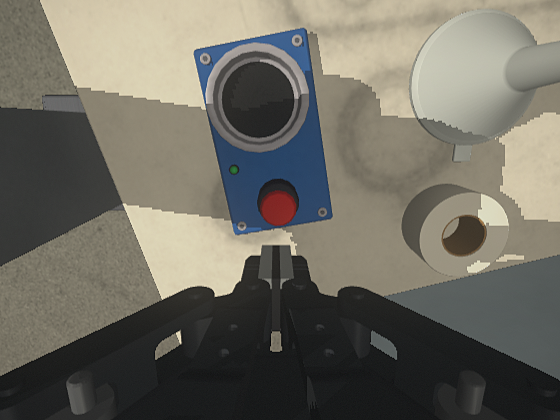

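Wrist view: red head at (278,209) against a predicted (276,208), and ring at (257,98) against (256,97), so agreement is within 1 mm. Now I press the plunger.

In the tool's units: -10.4 cm is -0.13, -10.3 cm is -0.1288.

servo_tool(
  moves=[
    [0,0,-0.025,0],
    [0.0006,0,-0.05,0],
    [0.0006,0,-0.075,0],
    [0.0006,0,-0.0938,0],
    [0.0006,0,-0.1063,0],
    [0.0006,0,-0.1138,0],
    [0.0006,0,-0.1188,0],
    [0.0006,0,-0.1225,0],
    [0.0006,0,-0.1263,0],
    [0.0006,0,-0.1288,0],
    [0.0006,0,-0.13,0],
    [0.0006,0,-0.13,0],
    [0.0006,0,-0.13,0],
  ],
)

```text
time: 3.15
ee_pos: [0.5318, 0.0275, 0.048]
tcp_rot: [180.0, 0.0, 89.9]
wrist_force: [-3.0, -3.5, 5.7]
opening: -0.0001
grasp_force: 2.9
```

In the tool's units: -0.4 cm is -0.005, -0.3 cm is -0.0038.

servo_tool(
  moves=[
    [0,0,-0.0013,0],
    [0,0,-0.0025,0],
    [0,0,-0.0038,0],
    [0,0,-0.005,0],
    [0,0,-0.005,0],
    [0,0,-0.005,0],
  ],
)

```text
time: 3.65
ee_pos: [0.5319, 0.0275, 0.0455]
tcp_rot: [179.9, 0.0, 89.9]
wrist_force: [-8.5, -2.9, 17.4]
opening: 0.0001
grasp_force: 8.9
```

17 N at z 45.5 mm means the plunger is on its stop (spring force there is only 7 N). I lift off and move above the jar with the gripper open.

In the tool's units: 13 cm is 0.1625, 12 cm is 0.15.

servo_tool(
  moves=[
    [0,0,0.005,0],
    [0,0,0.0125,0],
    [0,0,0.025,0],
    [0,0,0.05,0],
    [0,0,0.0875,0],
    [0,0,0.125,0],
    [0,0,0.15,0],
    [0,0,0.1625,0],
    [0,0,0.1625,0],
    [0,0,0.1625,0],
  ],
)

```text
time: 4.48
ee_pos: [0.5317, 0.0279, 0.1728]
tcp_rot: [-180.0, -0.0, 89.9]
wrist_force: [0.1, 0.3, -0.6]
opening: -0.0003
grasp_force: 0.0
```

In the tool's units: 20 cm is 0.25, 19.4 cm is 0.2425.

servo_tool(
  moves=[
    [0.0013,0.0188,0,0],
    [0.005,0.05,0,0],
    [0.01,0.0875,0,0],
    [0.015,0.125,0,0],
    [0.02,0.1625,0,0],
    [0.0238,0.2,0,0],
    [0.0238,0.225,0,0],
    [0.0238,0.2425,0,0],
    [0.0238,0.25,0,0],
    [0.0238,0.25,0,0],
    [0.0238,0.25,0,0],
    [0.0238,0.25,0,0],
    [0.0238,0.25,0,0],
  ],
  claw=0,
)

```text
time: 5.57
ee_pos: [0.5507, 0.2267, 0.1734]
tcp_rot: [180.0, 0.0, 89.8]
wrist_force: [-0.3, -0.1, 0.5]
opening: 0.0853
grasp_force: 0.0
```

```bash
python3 - <<'E'
from h import *
o=get_obs();im=camera("wrist")[:,:,::-1].copy();s=camera("top")[:,:,::-1];C=wcal(o)
sc=camera("scene")[:,:,::-1]
print(o['time'],o['q'],o['ee_pos'],o['tcp_rot'],o['wrist_force'],o['opening'])
cr=cv2.resize(sc[165:225,310:390],(240,180),interpolation=cv2.INTER_CUBIC)
out=np.zeros((420,800,3),np.uint8);out[:,:560]=im;out[:180,560:]=cr
cv2.imwrite("pics/w2.png",out)
print(proj(C,[.5625,.292,.066]))
E
```

```text
5.5667 [ 2.23735743e+01  1.04558816e+01  9.73977852e+00  8.92724856e+01
 -6.24843439e-03  1.12565521e+02] [0.55071616 0.22665812 0.17343743] [1.79987065e+02 1.39109390e-03 8.98080523e+01] [-0.2823173  -0.11032489  0.49563893] 0.08529977336028724
[290.38476741 122.49041161]
```

View pics/w2.png

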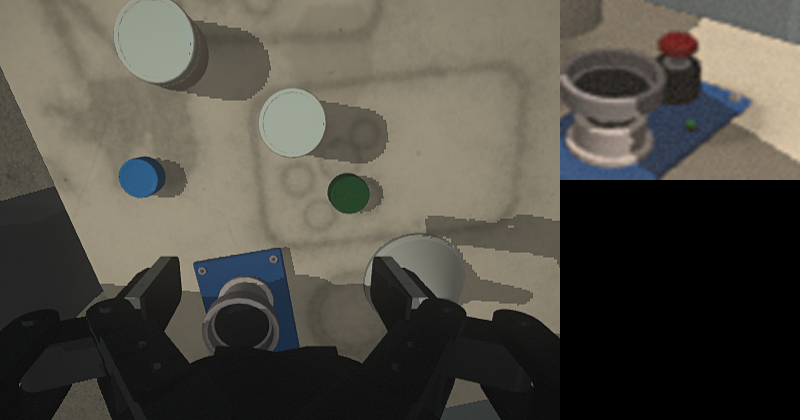

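Wrist view: jar lid at (292,122) against a predicted (290,122), so x is about 0.563. The inset shows the red head back up. Now I go down over the jar.

In the tool's units: -14.2 cm is -0.1775, -13.5 cm is -0.1688.

servo_tool(
  moves=[
    [0.0038,0.0188,0,0],
    [0.0088,0.0438,0,0],
    [0.0138,0.0688,0,0],
    [0.0156,0.08,-0.0063,0],
    [0.0156,0.08,-0.0125,0],
    [0.0156,0.08,-0.0375,0],
    [0.0156,0.08,-0.0625,0],
    [0.0156,0.08,-0.0875,0],
    [0.0156,0.08,-0.1125,0],
    [0.0156,0.08,-0.1375,0],
    [0.0156,0.08,-0.1563,0],
    [0.0156,0.08,-0.1688,0],
    [0.0156,0.08,-0.1775,0],
    [0.0156,0.08,-0.1775,0],
    [0.0156,0.08,-0.1775,0],
  ],
)

```text
time: 6.97
ee_pos: [0.5632, 0.2916, 0.0317]
tcp_rot: [180.0, -0.0, 89.9]
wrist_force: [0.2, -1.1, 0.2]
opening: 0.0852
grasp_force: 0.0
```

servo_tool(
  moves=[
    [0,0,0,0],
    [0,0,0,0],
    [0,0,0,0],
    [0,0,0,0],
    [0,0,0,0],
    [0,0,0,0],
    [0,0,0,0],
    [0,0,0,0],
    [0,0,0,0],
    [0,0,0,0],
  ],
  claw=1,
  force=60,
)

```text
time: 7.8
ee_pos: [0.5638, 0.2921, 0.0326]
tcp_rot: [179.9, -0.1, 89.9]
wrist_force: [0.3, -0.1, 6.3]
opening: 0.0516
grasp_force: 63.3
```

In the tool's units: -18.35 cm is -0.2294, -4.45 cm is -0.0556.

servo_tool(
  moves=[
    [0,0,0.0063,0],
    [0,0,0.0188,0],
    [0,0,0.0375,0],
    [0,0,0.0625,0],
    [0,0,0.0875,0],
    [0,0,0.1125,0],
    [0,0,0.1313,0],
    [0,0,0.1438,0],
    [0,0,0.15,0],
    [-0.0025,-0.0125,0.15,0],
    [-0.0075,-0.0375,0.15,0],
    [-0.0138,-0.0625,0.15,0],
    [-0.0213,-0.0938,0.15,0],
    [-0.0288,-0.125,0.15,0],
    [-0.0375,-0.1563,0.15,0],
    [-0.045,-0.1875,0.15,0],
    [-0.0513,-0.2125,0.15,0],
    [-0.055,-0.225,0.15,0],
    [-0.0556,-0.2294,0.15,0],
    [-0.0556,-0.2294,0.15,0],
  ],
)

```text
time: 9.47
ee_pos: [0.5183, 0.1076, 0.1509]
tcp_rot: [-180.0, 0.0, 89.8]
wrist_force: [-0.2, 0.3, -1.0]
opening: 0.0513
grasp_force: 62.7
```

servo_tool(
  moves=[
    [0,0,0,0],
    [0,0,0,0],
    [0,0,0,0],
    [0,0,0,0],
    [0,0,0,0],
  ],
)

```text
time: 9.88
ee_pos: [0.5186, 0.1088, 0.1511]
tcp_rot: [-180.0, 0.0, 89.9]
wrist_force: [-0.4, 0.2, -2.1]
opening: 0.0512
grasp_force: 62.7
```

```bash
python3 - <<'E'
from h import *
o=get_obs();im=camera("wrist")[:,:,::-1].copy();s=camera("top")[:,:,::-1];sc=camera("scene")[:,:,::-1];C=wcal(o)
print(o['time'],o['ee_pos'],o['tcp_rot'],o['wrist_force'],o['opening'],o['grasp_force'])
cr=cv2.resize(sc[120:240,280:380],(400,480),interpolation=cv2.INTER_CUBIC)
out=np.zeros((480,800,3),np.uint8);out[:420,:400]=im[:,80:480];out[:,400:]=cr
cv2.imwrite("pics/w3.png",out)
e=o['ee_pos'];S=cal("scene");b=e[2]-.032
f=lambda p:(np.array(p)-[280,120]+.5)*4-.5+[400,0]
for r,z,cx in((.0265,b,e),(.036,.066,[.5185,.1085])):
    P=np.array([f(proj(S,[cx[0]+r*np.cos(a),cx[1]+r*np.sin(a),z])) for a in np.linspace(0,6.28,60)])
    print(P.min(0),P.max(0))
P=np.array([proj(C,[.5185+.036*np.cos(a),.1085+.036*np.sin(a),.066]) for a in np.linspace(0,6.28,60)]);print("ring in wrist",P.min(0)-[80,0],P.max(0)-[80,0])
P=np.array([proj(C,[e[0]+.0265*np.cos(a),e[1]+.0265*np.sin(a),b+.066]) for a in np.linspace(0,6.28,60)]);print("lid in wrist",P.min(0)-[80,0],P.max(0)-[80,0])
P=np.array([proj(C,[e[0]+.0265*np.cos(a),e[1]+.0265*np.sin(a),b]) for a in np.linspace(0,6.28,60)]);print("base in wrist",P.min(0)-[80,0],P.max(0)-[80,0])
E
```

```text
9.8833 [0.51862773 0.10875313 0.15114521] [-1.79988655e+02  2.03285022e-03  8.99271365e+01] [-0.36817086  0.15410815 -2.07569851] 0.05124526021596087 62.73247987031937
[532.43428001 160.22233819] [642.44531527 211.7573718 ]
[512.05760527 243.87910537] [656.66194282 317.96706136]
ring in wrist [146.90484381 165.12090911] [243.17000898 257.82298817]
lid in wrist [125.65221944 231.88115768] [263.42115505 355.22285739]
base in wrist [149.79443565 193.37920359] [240.24900936 278.67246652]
```

View pics/w3.png

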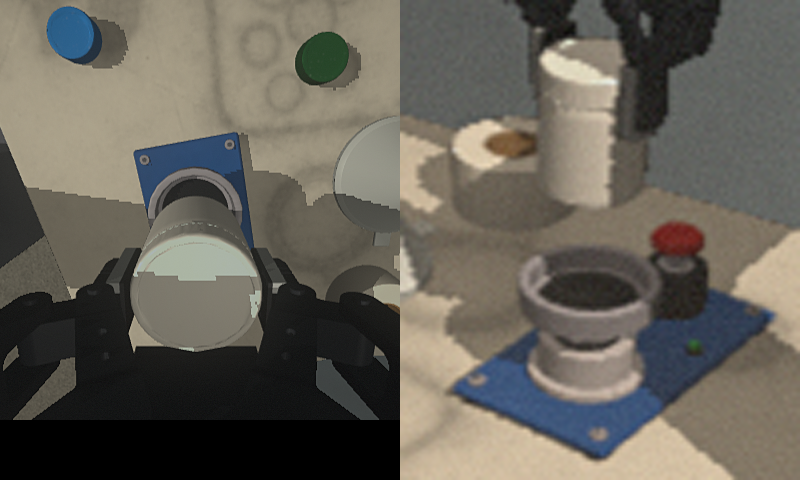

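Jar hangs upright over the ring: its base spans columns 539–648 and the ring 519–659 in the scene inset. The wrist inset ring matches the prediction within about 2 mm. Lowering now.

In the tool's units: -6.2 cm is -0.0775, -6 cm is -0.075.

servo_tool(
  moves=[
    [0,-0.0006,-0.01,0],
    [0,-0.0006,-0.025,0],
    [0,-0.0006,-0.0375,0],
    [0,-0.0006,-0.0475,0],
    [0,-0.0006,-0.055,0],
    [0,-0.0006,-0.0625,0],
    [0,-0.0006,-0.0688,0],
    [0,-0.0006,-0.075,0],
    [0,-0.0006,-0.0775,0],
    [0,-0.0006,-0.0775,0],
  ],
)

```text
time: 10.87
ee_pos: [0.5184, 0.1077, 0.0888]
tcp_rot: [-180.0, 0.0, 89.9]
wrist_force: [0.2, 0.1, -1.6]
opening: 0.051
grasp_force: 62.7
```

In the tool's units: -0.8 cm is -0.01, -0.6 cm is -0.0075.

servo_tool(
  moves=[
    [0,0,-0.0025,0],
    [0,0,-0.005,0],
    [0,0,-0.0075,0],
    [0,0,-0.01,0],
    [0,0,-0.01,0],
    [0,0,-0.01,0],
  ],
)

```text
time: 11.37
ee_pos: [0.5189, 0.1078, 0.0818]
tcp_rot: [179.9, -0.0, 89.9]
wrist_force: [0.7, -0.1, 4.4]
opening: 0.0514
grasp_force: 63.1
```

In the tool's units: -1 cm is -0.0125, -0.9 cm is -0.0113.

servo_tool(
  moves=[
    [0,0,-0.0025,0],
    [0,0,-0.005,0],
    [0,0,-0.0075,0],
    [0,0,-0.01,0],
    [0,0,-0.0113,0],
    [0,0,-0.0125,0],
    [0,0,-0.0125,0],
    [0,0,-0.0125,0],
  ],
)

```text
time: 12.03
ee_pos: [0.5189, 0.1078, 0.0724]
tcp_rot: [179.9, -0.0, 89.9]
wrist_force: [-1.4, -1.1, 9.8]
opening: 0.0514
grasp_force: 63.6
```

In the tool's units: -0.3 cm is -0.0038, -0.2 cm is -0.0025.

servo_tool(
  moves=[
    [0,0,-0.0013,0],
    [0,0,-0.0025,0],
    [0,0,-0.0038,0],
    [0,0,-0.0038,0],
    [0,0,-0.0038,0],
    [0,0,-0.0038,0],
  ],
)

```text
time: 12.53
ee_pos: [0.519, 0.1079, 0.0714]
tcp_rot: [179.8, -0.0, 89.9]
wrist_force: [-8.2, -1.8, 25.7]
opening: 0.0511
grasp_force: 65.6
```

25.7 N, well above the 13 N spring, with the height stalled at 71 mm, so the cradle is on its stop. One check picture.

servo_tool(
  moves=[
    [0,0,0,0],
    [0,0,0,0],
    [0,0,0,0],
    [0,0,0,0],
    [0,0,0,0],
    [0,0,0,0],
  ],
)

```text
time: 13.03
ee_pos: [0.519, 0.1079, 0.0714]
tcp_rot: [179.8, -0.0, 89.9]
wrist_force: [-8.3, -2.0, 26.1]
opening: 0.0513
grasp_force: 65.6
```

```bash
python3 - <<'E'
from h import *
o=get_obs();im=camera("wrist")[:,:,::-1];sc=camera("scene")[:,:,::-1]
print(o['time'],o['ee_pos'],o['tcp_rot'],o['wrist_force'],o['torque'],o['opening'],o['grasp_force'])
cr=cv2.resize(sc[130:250,280:380],(400,480),interpolation=cv2.INTER_CUBIC)
out=np.zeros((480,800,3),np.uint8);out[:420,:400]=im[:,80:480];out[:,400:]=cr
cv2.imwrite("pics/w4.png",out)
E
```

```text
13.0333 [0.51900095 0.10788288 0.07142903] [ 1.79844424e+02 -3.93114894e-02  8.98878672e+01] [-8.32965553 -1.95871345 26.13243794] [-0.38158307  2.14487278 -0.03958402] 0.05130567107875547 65.63543379306793
```

View pics/w4.png

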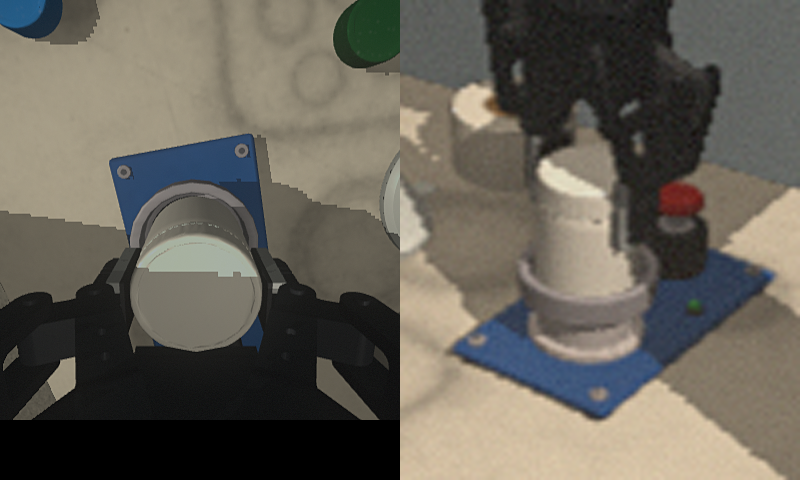

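The jar stands upright inside the lowered ring (ring at about (587,290) in the inset). The fingers are clear of it, and the plunger is up at (682,200). The push holds steady at 26 N.

```bash
python3 -c "
from workcell import *
print(job_done())"
```

```text
the job is handed in; nothing more can be done
None
```

I pressed the plunger to its stop and it sprang back. The white jar is now held upright in the cradle, pressed onto its stop with about 26 N. I didn't touch the pink jar or the caps, and the job is handed in.

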